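# Heft the rivet cartons, stow the full one, scrap the empties

## Task

One of the three identical closed rivet cartons on the bench is still full and the other two are empty; heft them to tell which. Set the full one down, not dropped, right way up in the open drawer of the red tool chest and push the drawer fully shut, and put both empty cartons in the grey waste-card crate. Leave the hammer and the tape measure where they lie.

Things in the scene. Friction and masses are not known exactly. Their poses are not given: they have to be found in the camera images.
- carton_a: one of three identical closed, stiff cardboard rivet cartons, 56 mm (its x) x 110 mm (its y) x 60 mm high (its z), brown, pale tape along the top, white label with green band on each long side; origin at the box's centre, 30 mm above the bench at the start. The full one weighs 0.5 to 0.7 kg, an empty one under 0.1 kg; nothing outside tells which
- carton_b: the second of the three identical cartons, same size and axes as carton_a
- carton_c: the third of the three identical cartons, same size and axes as carton_a
- drawer (a joint): opening of the top drawer of the red steel tool chest in m: 0 is fully shut, 0.20 fully out. It starts 0.165 to 0.195 open, runs with 2 N of friction (a light push), and stays where it is left
- chest: red steel two-drawer tool chest, fixed to the bench, 260 mm deep (x) x 280 mm wide (y), top 173 mm above the bench; origin on the bench under its middle, x from front to back, z up. Front face at x = -130 mm. The top drawer slides out to -x; the lower stays shut (its handle 50 mm above the bench). The chest's top covers the drawer's inner part, 85 mm above its floor
- drawer_floor (a point): point on the top drawer's inner floor (moves with it), midway across and 60 mm behind the front panel's inner face, 80 mm above the bench; x points the way the drawer shuts, y across, z up. Inside, the floor runs from x = -60 to 164 mm, y = -127 to 127 mm; side walls rise 54 mm over it, the 14 mm front panel 82 mm. Open by q, it is uncovered up to x = q - 74 mm
- drawer_handle (a point): middle of the bar handle of the top drawer (moves with it): a horizontal steel bar, 10 mm thick and 120 mm long along the drawer's y, its axis 25 mm in front of the front panel's outer face and 126 mm above the bench; axes as drawer_floor. The space above and in front of it is free
- crate_floor (a point): centre of the inner floor of the grey plastic waste-card crate, 8 mm above the bench, z up, x along its length. Inside 290 mm (x) x 210 mm (y), rim 110 mm above the bench, walls 5 mm; a flattened card lies on its floor. It stands fast on the bench
- hammer: hammer with wooden handle, 270 mm long, lying on the bench beyond the cartons; bystander
- tape_measure: black tape measure with yellow discs, 72 x 36 x 66 mm, on the bench; bystander
Not all that is in view belongs to the job. Leave any pink or purple look-alike of the carton_a alone.

How it is judged:
By the outcome, as a careful person would: the job done as asked, in the order asked, and still so for the second after the job is handed in, with the robot touching nothing.
It also fails if it takes over 72 s, if anything falls off the work surface, if the arm or the gripper's body presses on something with over 40 N, if the wrist force passes 120 N, or if a joint passes its speed limit or range.

## Robot

A 6-joint arm with a two-finger parallel gripper is mounted at the origin on the work surface. World frame = base frame: x ahead of the robot, y to its left, z up, the work surface at z = 0. Lengths are in m, angles in rad, forces in N, time in s.
With the tool pointing down it reaches from about 0.275 to 0.875 m from the base axis. Payload 12.5 kg.
Tool frame: the origin (TCP) lies at the very end of the fingers, on their centre line; the grasp point (between the pads) lies 19 mm behind it; x points along the fingers, y is the direction in which the jaws open and shut, and the axes are right-handed (so a half turn about x gives the same grasp; the last joint's range is limited). The gripper opens to 85 mm and grips with 20 to 120 N. Pads are 22 mm wide; open, the fingers measure 114 mm over their backs; the gripper's body (76 mm by 85 mm) begins 54 mm behind the grasp point. The pads swing forward as they close: fully open they stand 13 mm farther back than shut.
Start: joints at [-0.085, 0.351, 1.652, -0, 1.139, -0.085], TCP at [0.55, 0, 0.205] pointing down, gripper open.
Joint ranges: [-2.75, 2.75], [-0.79, 2.1], [0.01, 2.65], [-1.57, 4.71], [0.07, 3.14], [-2.87, 2.87]. Speed limits (rad/s): [2.22, 2.22, 2.79, 3.14, 3.14, 3.14].

## Interface

Orientations are given as a 3x3 rotation matrix whose columns are the frame's x, y, z axes.
In Python, from bench import manip gives the robot as it stands. Calls block until the motion is done:
- manip.move_ptp(position, orientation): joint-space move of the TCP to a pose.
- manip.move_l(position, attitude=None, max_speed=0.15): straight line of the TCP; attitude=None keeps the orientation; max_speed is the mean speed in m/s.
- manip.move_j(angles): joint-space move.
- manip.set_gripper(opening, effort=None): opening from 0.0 (shut) to 1.0 (fully open); effort is the grip in N (None keeps the last); returns when the fingers have stopped.
- manip.dwell(seconds).
- manip.inverse_kinematics(position, orientation): joint angles nearest the present ones, or None.
- manip.grab_frame(name): name is "scene" or "side" or "wrist"; returns (picture, depth): 480x640x3 uint8, red, green, blue; 480x640 float32, m along the optical axis (not along the pixel's ray), 0 where there is no reading.
- manip.get_calibration(name): a dict with "camera_matrix" (3x3 intrinsics, pixels), "R" (3x3) and "t" (3): a world point X has camera coordinates R X + t. Camera axes: x right, y down, z forward; pixel columns grow to the right and rows downward; lengths in m; the calibration is good to about 2 mm. A picture is of the moment at which its call begins: read the wrist's pose just before it. get_calibration takes no time and is no camera call; for the wrist camera it gives the pose at the moment of the call.
A pose or a line that the arm cannot do raises manip.Unreachable and nothing moves.
- manip.sign_off(): hands the job in, once; it reports no verdict.
Trained networks look in the newest picture that a camera, given by its name, has taken for a name from the list of things; names that differ only in an ending like _2 or _b are one class to them, and where a whole thing is asked for, a point or a joint stands for the part that bears it (a point fixed in the world has none). Each returns a list of dicts, best first, with "confidence" (0 to 1); they miss things now and then, are a little off and sometimes report something else, mostly with a low value. They report only what shows in the picture. A call takes as long as a camera call. They do not tell look-alikes from the thing itself.
- manip.look_for(camera, name): "at" ([x, y, z] in m, in world coordinates, good to about 4 mm: the middle of the surface that is visible of it).
Readings, each from a call of its own:
- manip.current_time(): time.
- manip.current_qpos(): joint angles.
- manip.current_joint_vel(): joint speeds.
- manip.current_joint_torque(): joint torques, N m.
- manip.current_ee_pos(): TCP position.
- manip.current_tcp_rot(): TCP orientation.
- manip.current_force(): force on the tool from outside, world axes, zero at the start.
- manip.current_ft_torque(): the same for the moment, N m.
- manip.current_grip_width(): opening from 0.0 (shut) to 1.0 (fully open).
Only numpy, scipy, OpenCV 4.12 (cv2) and the standard library are available. Lean on these libraries where they do the work, as an engineer would, in place of code of your own. Each camera call takes 0.05 s, during which the arm holds its last target. There are 200 camera calls.

## Working session

There is one attempt and no reset: what is moved stays moved. The work goes in short steps, each a Python script; the robot and the scene stay as the last script left them, time stands still between calls to the robot, and variables do not carry over. Pictures are saved under pics/ and viewed, about 8 in all and at most 12, crops included, and the job is handed in when it is done.

```bash
mkdir -p pics; ls; python3 - <<'E'
from bench import manip as m
import cv2,numpy as np
ims=[]
for c in("scene","side"):
    im,d=m.grab_frame(c); cv2.imwrite(f"pics/{c}0.png",im[:,:,::-1]); np.save(f"pics/{c}0.npy",d)
    for n in("carton_a","drawer_handle","drawer","crate_floor","hammer","tape_measure","chest"):
        try: print(c,n,[(np.round(r["at"],3).tolist(),round(r["confidence"],2)) for r in m.look_for(c,n)])
        except Exception as e: print(c,n,e)
    k=m.get_calibration(c); print({a:np.round(v,3).tolist() for a,v in k.items()})
print(m.current_time())
E
```

```text
pics
scene carton_a [([0.481, -0.011, 0.051], 0.93), ([0.234, 0.248, 0.056], 0.9), ([0.446, -0.173, 0.054], 0.85), ([0.67, 0.046, 0.056], 0.8)]
scene drawer_handle [([0.452, 0.245, 0.1], 0.85)]
scene drawer [([0.454, 0.247, 0.099], 0.66)]
scene crate_floor [([0.464, -0.41, 0.046], 0.98)]
scene hammer [([0.788, -0.219, 0.022], 0.84), ([0.654, -0.123, 0.061], 0.45), ([0.448, 0.244, 0.099], 0.41)]
scene tape_measure [([0.786, 0.072, 0.064], 0.63)]
scene chest [([0.711, 0.311, 0.16], 0.92)]
{'camera_matrix': [[549.775, 0.0, 324.352], [0.0, 549.775, 232.428], [0.0, 0.0, 1.0]], 'R': [[0.044, 0.999, 0.002], [0.666, -0.028, -0.746], [-0.745, 0.034, -0.666]], 't': [-0.023, -0.234, 1.575]}
side carton_a [([0.613, -0.136, 0.058], 0.97), ([0.219, 0.247, 0.061], 0.92), ([0.417, -0.184, 0.061], 0.9), ([0.633, 0.028, 0.058], 0.88), ([0.449, -0.025, 0.06], 0.72)]
side drawer_handle [([0.507, 0.274, 0.095], 0.83)]
side drawer [([0.508, 0.278, 0.098], 0.74)]
side crate_floor [([0.476, -0.384, 0.014], 0.92)]
side hammer [([0.777, -0.226, 0.021], 0.77), ([0.452, -0.022, 0.06], 0.23), ([0.584, 0.306, 0.13], 0.23)]
side tape_measure [([0.748, 0.061, 0.048], 0.98)]
side chest [([0.583, 0.308, 0.131], 0.85)]
{'camera_matrix': [[434.319, 0.0, 317.114], [0.0, 434.319, 242.896], [0.0, 0.0, 1.0]], 'R': [[0.728, -0.686, -0.014], [-0.485, -0.5, -0.718], [0.485, 0.529, -0.696]], 't': [-0.346, 0.333, 0.995]}
0.8
```

View pics/scene0.png

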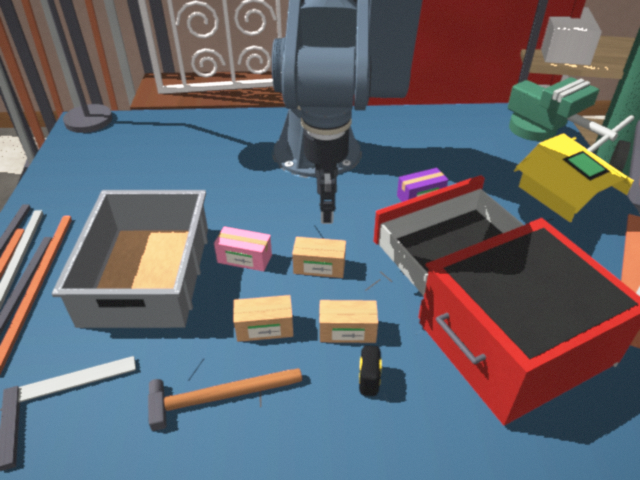

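View pics/side0.png

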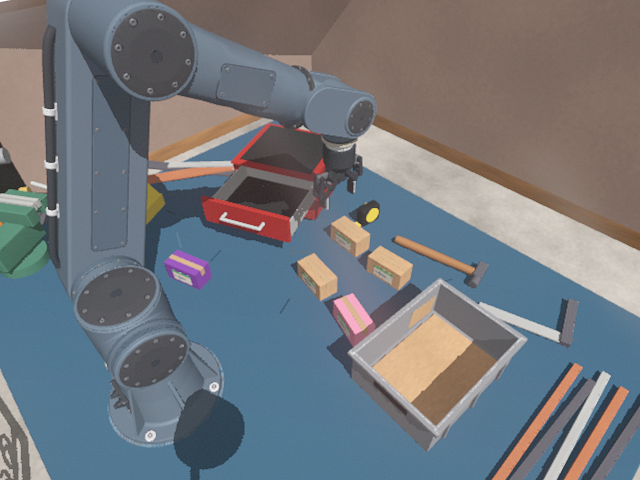

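Scene view: three brown cartons at (319,257), (263,318) and (348,322). The pink one (244,248) and the purple one (423,185) are look-alikes and stay put. The crate is at left and the chest at right, with its open drawer facing the robot. Next I'll get poses from the point clouds.

```bash
cat > h.py <<'E'
from bench import manip as m
import cv2,numpy as np
def cloud(c,im,d,k=None):
    k=k or m.get_calibration(c); K=np.array(k["camera_matrix"]);R=np.array(k["R"]);t=np.array(k["t"])
    v,u=np.nonzero(d>0); z=d[v,u]
    P=np.c_[(u-K[0,2])/K[0,0]*z,(v-K[1,2])/K[1,1]*z,z]
    return (P-t)@R, im[v,u].astype(int)
def rect(P):
    (c,s,a)=cv2.minAreaRect(P[:,:2].astype(np.float32)); 
    if s[0]>s[1]: s=s[::-1]; a+=90   # a: direction of first(short) side
    a=(a+90)%180-90
    return np.round(c,4),np.round(s,3),round(a,1)
E
python3 - <<'E'
from h import *
from scipy.ndimage import label
H={}
for c in("scene","side"):
    im=cv2.imread(f"pics/{c}0.png")[:,:,::-1]; d=np.load(f"pics/{c}0.npy")
    P,C=cloud(c,im,d); hsv=cv2.cvtColor(C[None].astype(np.uint8),cv2.COLOR_RGB2HSV)[0].astype(int)
    def comp(mask,n=60,g=0.004):
        Q=P[mask]; ij=((Q[:,:2]+1)/g).astype(int); G=np.zeros((600,600),np.uint8); ok=((ij>=0)&(ij<600)).all(1);Q=Q[ok];ij=ij[ok]
        G[ij[:,0],ij[:,1]]=1; L,_=label(cv2.dilate(G,np.ones((3,3))))
        l=L[ij[:,0],ij[:,1]]
        for i in range(1,l.max()+1):
            q=Q[l==i]
            if len(q)>n: print("  ",len(q),*rect(q),np.round(np.median(q[:,2]),4), "xy", np.round(q.min(0),3),np.round(q.max(0),3))
    box=(P[:,0]>0.1)&(P[:,0]<1)&(abs(P[:,1])<.65)
    print(c,"z=.06 tops"); comp(box&(abs(P[:,2]-.06)<.005)&(hsv[:,1]>50)&((hsv[:,0]<25)|(hsv[:,0]>130)))
    red=((hsv[:,0]<8)|(hsv[:,0]>172))&(hsv[:,1]>130)
    print("front panel top .162"); comp(box&red&(abs(P[:,2]-.162)<.004),20)
    print("chest top .173"); comp(box&(abs(P[:,2]-.173)<.005)&(P[:,1]>0)&(P[:,0]>.4),100)
    print("rim .11"); comp(box&(abs(P[:,2]-.11)<.005)&(P[:,1]<-.15)&(hsv[:,1]<70),40)
    print("walls .134"); comp(box&(abs(P[:,2]-.134)<.004)&(P[:,1]>.1)&(hsv[:,1]<70),40)
E
```

```text
scene z=.06 tops
   304 [0.2386 0.5918] [0.029 0.192] -58.3 0.06 xy [0.162 0.532 0.055] [0.322 0.648 0.065]
   596 [0.2226 0.2618] [0.063 0.114] 19.5 0.0578 xy [0.177 0.201 0.055] [0.269 0.321 0.063]
   889 [ 0.43   -0.1772] [0.061 0.112] -17.3 0.0581 xy [ 0.386 -0.238  0.055] [ 0.473 -0.118  0.063]
   936 [ 0.4639 -0.0091] [0.063 0.11 ] -8.6 0.058 xy [ 0.427 -0.065  0.055] [0.501 0.049 0.063]
   1304 [ 0.6309 -0.1246] [0.061 0.11 ] 3.9 0.0581 xy [ 0.597 -0.181  0.055] [ 0.664 -0.069  0.064]
   1312 [0.6459 0.0406] [0.062 0.109] -2.5 0.058 xy [ 0.613 -0.015  0.055] [0.677 0.096 0.064]
   663 [0.7809 0.3329] [0.195 0.378] -18.2 0.0602 xy [0.629 0.183 0.055] [0.868 0.543 0.065]
front panel top .162
   482 [0.4171 0.2325] [0.018 0.273] 25.0 0.1598 xy [0.356 0.108 0.158] [0.479 0.356 0.165]
   106 [0.5735 0.3287] [0.066 0.264] 12.2 0.1655 xy [0.518 0.206 0.163] [0.631 0.465 0.166]
   781 [0.6977 0.3473] [0.253 0.259] -65.3 0.1628 xy [0.631 0.182 0.158] [0.867 0.516 0.166]
   37 [0.6798 0.5031] [0.014 0.111] -65.7 0.1656 xy [0.63  0.477 0.164] [0.73  0.529 0.166]
chest top .173
   15074 [
[... 706 characters left out ...]
0.6467 0.0383] [0.06  0.113] -3.8 0.061 xy [ 0.614 -0.018  0.055] [0.677 0.095 0.065]
front panel top .162
   365 [0.4151 0.2307] [0.021 0.273] 24.9 0.1622 xy [0.353 0.106 0.158] [0.478 0.355 0.166]
chest top .173
   3424 [0.6898 0.3608] [0.267 0.282] 25.3 0.1736 xy [0.516 0.179 0.168] [0.827 0.538 0.178]
rim .11
   3278 [ 0.4706 -0.3894] [0.24  0.322] 87.9 0.1106 xy [ 0.306 -0.515  0.105] [ 0.634 -0.266  0.115]
walls .134
   92 [0.3949 0.22  ] [0.031 0.127] 25.8 0.1315 xy [0.356 0.16  0.13 ] [0.436 0.282 0.134]
   87 [0.4719 0.4021] [0.013 0.17 ] -64.4 0.134 xy [0.397 0.361 0.13 ] [0.55  0.435 0.138]
   87 [0.5625 0.1541] [0.011 0.191] -64.5 0.1343 xy [0.478 0.109 0.13 ] [0.647 0.198 0.138]
```

```bash
cat >> h.py <<'E'
CART={"near":(.464,-.010,-9),"b":(.6313,-.126,3.8),"c":(.6463,.0395,-3)}
def rot(deg):
    a=np.radians(deg); y=np.array([np.cos(a),np.sin(a),0]); x=np.array([0,0,-1.])
    return np.c_[x,y,np.cross(x,y)]
def best(p,deg):
    q0=np.array(m.current_qpos()); o=[]
    for d in(deg,deg+180):
        q=m.inverse_kinematics(p,rot(d))
        if q is not None: o.append((np.abs(np.array(q)-q0).max(),d))
    return rot(min(o)[1])
def ptp(p,deg):
    R=best(p,deg); m.move_ptp(p,R); return R
def heft(n,zg=.024):
    x,y,a=CART[n]; 
    ptp([x,y,.13],a); m.move_l([x,y,zg],max_speed=.12)
    f0=np.array(m.current_force())
    m.set_gripper(0.,45); w=m.current_grip_width()
    m.move_l([x,y,zg+.03],max_speed=.06); m.dwell(.4)
    f=[m.current_force() for _ in range(3)]
    print(n,"f0",np.round(f0,2),"lifted",np.round(np.mean(f,0),2),"width",round(w*85,1),"t",m.current_time())
    return np.mean(f,0)[2]-f0[2]
def putback(n,zg=.024):
    x,y,a=CART[n]; m.move_l([x,y,zg+.001],max_speed=.04); m.set_gripper(1.); m.move_l([x,y,.13],max_speed=.2)
E
python3 - <<'E'
from h import *
print(heft("near"), np.round(m.current_ee_pos(),4))
im,d=m.grab_frame("scene"); cv2.imwrite("pics/s1.png",cv2.resize(im[100:400,150:550,::-1],(800,600)))
E
```

```text
near f0 [ 0.26 -0.69  0.28] lifted [-0.07  0.48 -6.63] width 54.0 t 3.8333
-6.902726650040317 [ 0.4639 -0.01    0.0539]
```

View pics/s1.png

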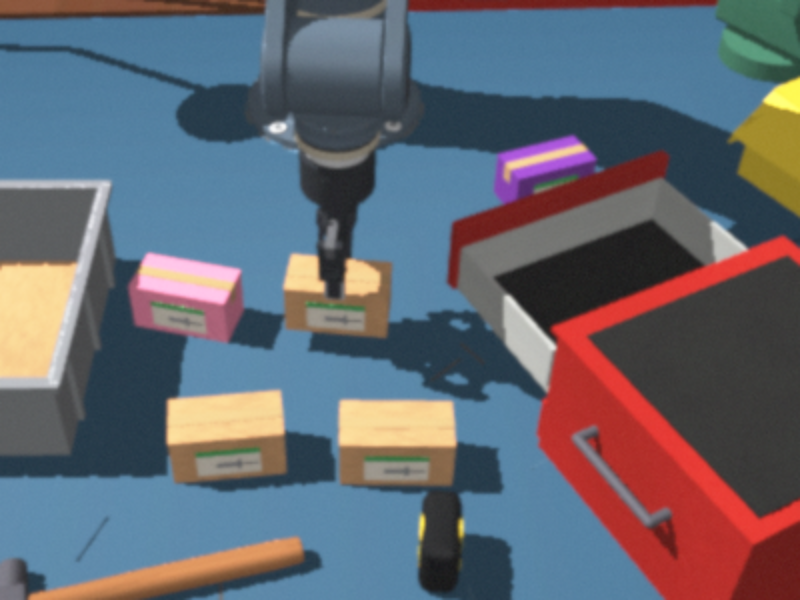

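The image shows the near brown carton held level at crop (340,290). Its weight is about 6.9 N, so this is the full one. Next I'll set it down in the drawer.

```bash
python3 - <<'E'
from h import *
u=np.array([np.cos(np.radians(25)),np.sin(np.radians(25))])
p=np.array([.416,.2315])+(.067+.020)*u; print(p)
m.move_l([.464,-.01,.27],max_speed=.25)
R=ptp([*p,.27],25)
m.move_l([*p,.14],max_speed=.15)
f0=m.current_force()[2]
m.move_l([*p,.108],max_speed=.05)
z=.108
while z>.099 and m.current_force()[2]-f0<3: z-=.001; m.move_l([*p,z],max_speed=.02)
print("z",z,m.current_force(),m.current_grip_width())
m.set_gripper(.85); m.dwell(.2)
m.move_l([*p,.27],max_speed=.2)
print(m.current_time(), m.current_ee_pos())
im,d=m.grab_frame("side"); cv2.imwrite("pics/d1.png",im[:,:,::-1]); P,C=cloud("side",im,d)
im,d=m.grab_frame("scene"); cv2.imwrite("pics/s2.png",cv2.resize(im[100:400,240:640,::-1],(800,600))); P2,C=cloud("scene",im,d)
for Q in(P,P2):
    L=(Q[:,:2]-np.array([.416,.2315])-.067*u)@np.c_[u,[-u[1],u[0]]]
    k=(L[:,0]>-.05)&(L[:,0]<.1)&(abs(L[:,1])<.12)&(Q[:,2]>.13)&(Q[:,2]<.15)
    if k.sum()>30: print(k.sum(),rect(np.c_[L[k]]),np.percentile(Q[k,2],[5,50,95]))
    r=(abs(Q[:,2]-.162)<.004)
E
```

```text
[0.49484878 0.26826779]
z 0.104 [-0.41144841 -0.15178761  5.28336781] 0.6317498023193486
10.3 [0.49436072 0.26804992 0.26878325]
559 (array([ 0.0215, -0.0009]), array([0.064, 0.115]), -0.9) [0.13301546 0.14046684 0.14342772]
1139 (array([0.0207, 0.0003]), array([0.061, 0.116]), 0.3) [0.13247055 0.13763774 0.14000836]
```

View pics/s2.png

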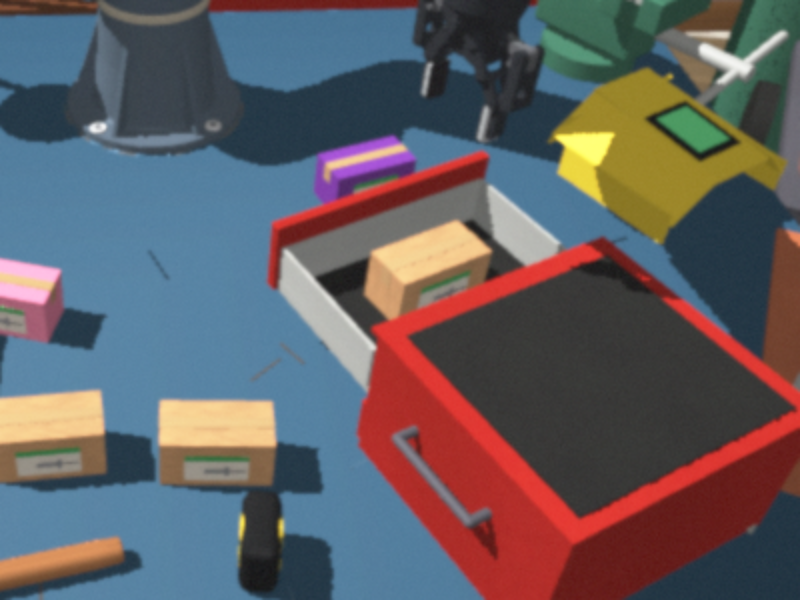

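The carton sits upright in the drawer, around (430,270) in the crop. Next: shut the drawer by pushing on the bar handle.

```bash
python3 - <<'E'
from h import *
u=np.array([np.cos(np.radians(25)),np.sin(np.radians(25))]); o=np.array([.416,.2315])
P=lambda s,z:[*(o+s*u),z]
ptp(P(-.08,.26),115); m.set_gripper(0.,45)
m.move_l(P(-.08,.113),max_speed=.15)
f0=np.array(m.current_force())
m.move_l(P(-.04,.113),max_speed=.08); print((m.current_force()-f0).round(2))
m.move_l(P(.105,.113),max_speed=.12); print((m.current_force()-f0).round(2))
s=.105
while s<.16:
    s+=.002; m.move_l(P(s,.113),max_speed=.04); f=-(np.array(m.current_force())-f0)[:2]@u
    if f>12: break
print("s",s,"f",f,m.current_ee_pos())
m.dwell(.1)
m.move_l(P(s-.05,.113),max_speed=.1); m.move_l(P(s-.05,.26),max_speed=.25)
im,d=m.grab_frame("side"); cv2.imwrite("pics/d2.png",cv2.resize(im[80:320,120:440,::-1],(800,600)))
Q,C=cloud("side",im,d); L=(Q[:,:2]-np.array([.690,.360]))@np.c_[u,[-u[1],u[0]]]
k=(abs(L[:,1])<.1)&(L[:,0]>-.2)&(L[:,0]<-.1)&(Q[:,2]>.14)&(Q[:,2]<.158)
print("panel outer face x in chest frame",np.percentile(L[k,0],[5,50,95]).round(4),k.sum())
k=(abs(L[:,1])<.1)&(L[:,0]>-.2)&(L[:,0]<-.1)&(Q[:,2]>.03)&(Q[:,2]<.042)
print("lower face",np.percentile(L[k,0],[5,50,95]).round(4),k.sum())
print(m.current_time())
E
```

```text
[-0.11 -0.43  0.4 ]
[ 0.11 -0.95  1.04]
s 0.16100000000000003 f -0.03132274091671258 [0.56213073 0.29963701 0.11301776]
panel outer face x in chest frame [-0.1326 -0.1292 -0.1261] 280
lower face [-0.1317 -0.1284 -0.1257] 94
24.1583
```

View pics/d2.png

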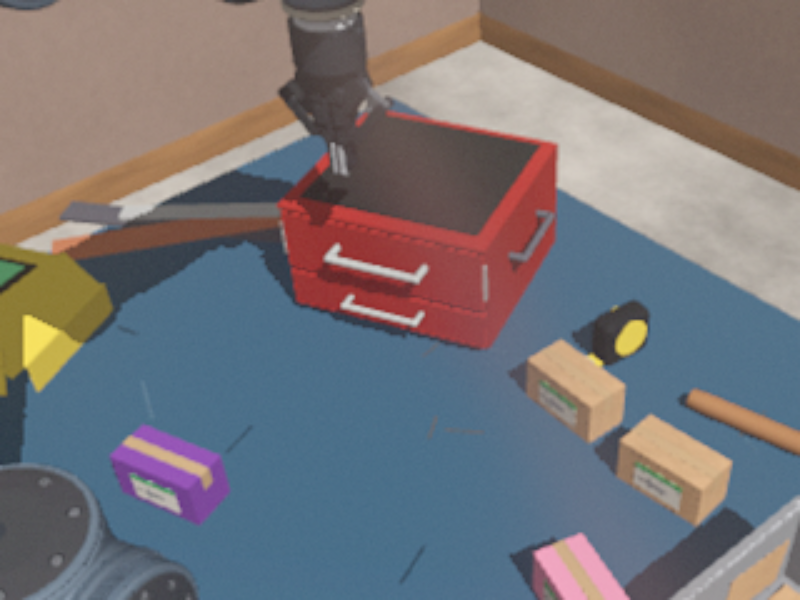

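The drawer looks shut in the picture, with the panel flush with the lower face to within about 1 mm. But no stop force was felt, so I'll check the bar and panel positions properly before trusting it.

```bash
python3 - <<'E'
from h import *
u=np.array([np.cos(np.radians(25)),np.sin(np.radians(25))]); A=np.c_[u,[-u[1],u[0]]]
print("grip",m.current_grip_width(),m.current_ee_pos(),m.current_force())
for c in("side","scene"):
    im,d=m.grab_frame(c); Q,C=cloud(c,im,d); L=(Q[:,:2]-np.array([.690,.360]))@A
    for n,(a,b,l,h,y) in dict(bar=(-.35,-.143,.115,.137,.09),lowbar=(-.35,-.143,.04,.06,.09),upface=(-.143,-.1,.14,.158,.12),lowface=(-.143,-.1,.02,.04,.12),top=(-.16,-.1,.155,.18,.12),front_top=(-.4,-.14,.15,.17,.1)).items():
        k=(abs(L[:,1])<y)&(L[:,0]>a)&(L[:,0]<b)&(Q[:,2]>l)&(Q[:,2]<h)
        if k.sum()>5: print(c,n,k.sum(),"x",np.percentile(L[k,0],[5,50,95]).round(4),"z",np.percentile(Q[k,2],[5,50,95]).round(4),"y",np.percentile(L[k,1],[2,98]).round(3))
p=m.current_ee_pos(); print("tcp in chest",(np.array(p[:2])-[.690,.360])@A)
E
```

```text
grip -0.0012409315827231079 [0.5159814  0.2781292  0.25794876] [ 0.59054847 -0.15092433 -0.04014768]
side bar 139 x [-0.1614 -0.1572 -0.1489] z [0.1248 0.1301 0.1341] y [-0.065  0.059]
side lowbar 84 x [-0.1535 -0.1503 -0.1456] z [0.0477 0.0532 0.0568] y [-0.053  0.05 ]
side upface 332 x [-0.1326 -0.1293 -0.1262] z [0.141  0.1489 0.1573] y [-0.115  0.115]
side lowface 229 x [-0.1315 -0.1285 -0.1252] z [0.021  0.0286 0.0391] y [-0.117  0.115]
side top 801 x [-0.1315 -0.1226 -0.1019] z [0.1573 0.1699 0.175 ] y [-0.115  0.116]
scene top 1267 x [-0.1284 -0.1158 -0.1014] z [0.1659 0.1682 0.1712] y [-0.116  0.115]
tcp in chest [-0.19223761 -0.00065739]
```

```bash
python3 - <<'E'
from h import *
u=np.array([np.cos(np.radians(25)),np.sin(np.radians(25))]); o=np.array([.416,.2315])
P=lambda s,z:[*(o+s*u),z]
m.move_l(P(.09,.26),max_speed=.2); m.move_l(P(.09,.106),max_speed=.2)
f0=np.array(m.current_force()); s=.11; m.move_l(P(s,.106),max_speed=.08)
log=[]
while s<.15:
    s+=.0025; m.move_l(P(s,.106),max_speed=.05); F=np.array(m.current_force())-f0; f=-F[:2]@u
    log.append((round(s,4),round(float(f),1),round(float(F[2]),1)))
    if f>12: break
print(log,m.current_ee_pos(),m.current_qpos())
im,d=m.grab_frame("side"); cv2.imwrite("pics/d3.png",cv2.resize(im[120:260,200:387,::-1],(800,600)))
print(m.current_time())
E
```

```text
[(0.1125, 0.8, -0.3), (0.115, -0.8, -0.5), (0.1175, 0.3, 0.2), (0.12, 0.4, -0.2), (0.1225, -0.4, -0.4), (0.125, -0.5, -0.1), (0.1275, -0.4, 1.0), (0.13, -0.5, 1.1), (0.1325, -0.3, -0.1), (0.135, -0.0, 0.7), (0.1375, -0.7, 1.1), (0.14, 0.5, 0.6), (0.1425, 0.2, -0.2), (0.145, 0.0, 0.2), (0.1475, 0.1, 1.0), (0.15, -0.3, 0.3)] [0.55204208 0.29493789 0.10598418] [4.16320043e-01 5.94849499e-01 1.52931357e+00 3.18947001e-06
 1.01738562e+00 1.55079507e+00]
29.8833
```

View pics/d3.png

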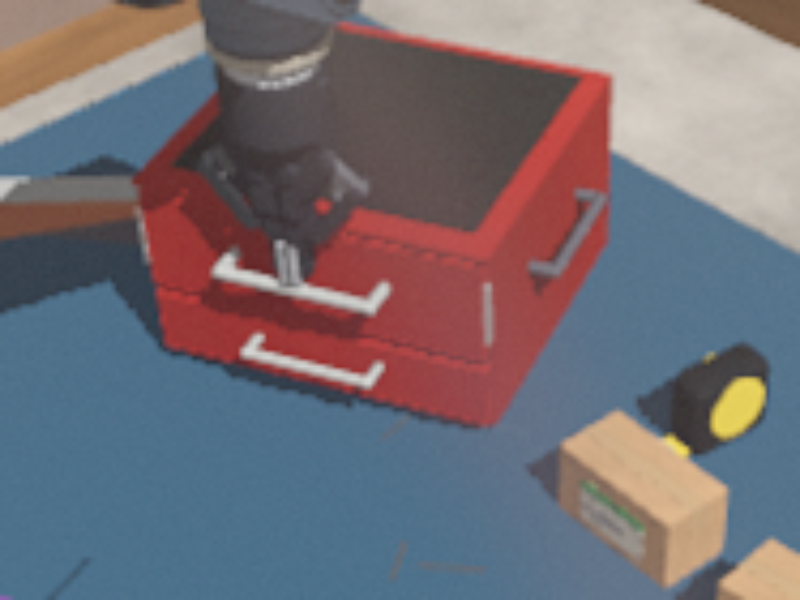

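```bash
python3 - <<'E'
from h import *
u=np.array([np.cos(np.radians(25)),np.sin(np.radians(25))]); A=np.c_[u,[-u[1],u[0]]]; o=np.array([.416,.2315])
P=lambda s,z:[*(o+s*u),z]
m.move_l(P(.10,.106),max_speed=.15)
im,d=m.grab_frame("side"); Q,C=cloud("side",im,d); L=(Q[:,:2]-m.current_ee_pos()[:2])@A
k=(abs(L)<.03).all(1)&(Q[:,2]>.09)&(Q[:,2]<.2)&(C.max(1)<400)
print("finger z pct",np.percentile(Q[k,2],[0,2,10,50]).round(4),k.sum(),"L",np.percentile(L[k],[2,98],axis=0).round(3).tolist())
cv2.imwrite("pics/d4.png",cv2.resize(im[120:260,200:387,::-1],(800,600)))
m.move_l(P(.10,.118),max_speed=.1); m.move_l(P(.14,.118),max_speed=.1)
f0=np.array(m.current_force()); s=.14; log=[]
while s<.18:
    s+=.0025; m.move_l(P(s,.118),max_speed=.05); F=np.array(m.current_force())-f0; f=-F[:2]@u
    log.append((round(s,4),round(float(f),1),round(float(F[2]),1)))
    if f>12: break
print(log)
print(m.current_time())
E
```

```text
finger z pct [0.1318 0.1384 0.1467 0.1791] 213 L [[-0.014, -0.025], [0.009, 0.029]]
[(0.1425, -0.8, 0.2), (0.145, -0.3, 0.9), (0.1475, 0.2, 0.7), (0.15, -0.6, 0.6), (0.1525, -0.5, 1.5), (0.155, 0.4, 1.4), (0.1575, -0.3, 1.0), (0.16, 0.2, 1.0), (0.1625, 4.8, 2.4), (0.165, 21.2, 13.0)]
33.7333
```

View pics/d4.png

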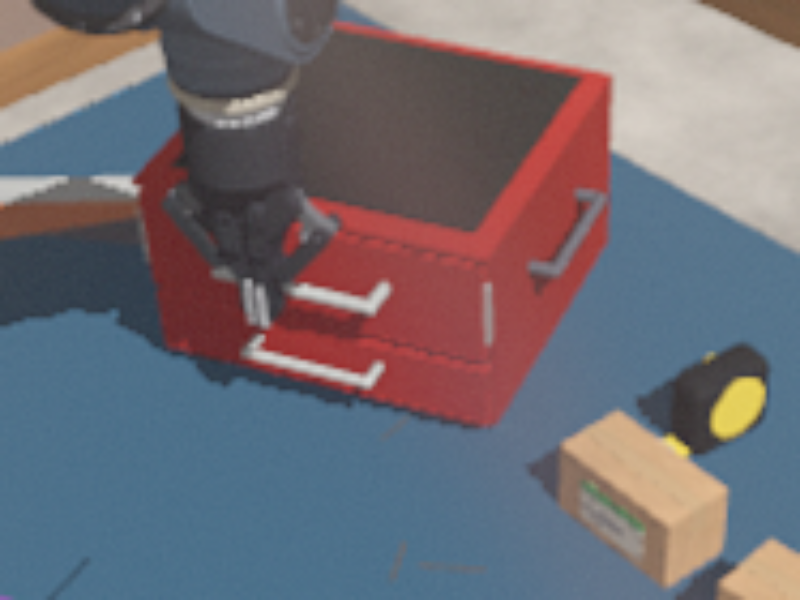

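The fingertips really end about 25 mm above the reported TCP height, so the fingers went over the bar and pushed on the panel. This time there was a firm stop at s≈0.163 (21 N), so the drawer is shut. Now I'll back off and put the empties in the crate.

```bash
python3 - <<'E'
from h import *
u=np.array([np.cos(np.radians(25)),np.sin(np.radians(25))]); o=np.array([.416,.2315])
P=lambda s,z:[*(o+s*u),z]
m.move_l(P(.13,.118),max_speed=.15); m.move_l(P(.13,.26),max_speed=.3); m.set_gripper(1.)
cc=np.array([.4697,-.389]); e=np.array([np.cos(np.radians(-2.2)),np.sin(np.radians(-2.2))])
for n,sx in(("b",.07),("c",-.07)):
    x,y,a=CART[n]
    ptp([x,y,.22],a)
    w=heft(n,.014); print(n,"weight",w)
    if w<-3: print("HEAVY?"); break
    m.move_l([x,y,.22],max_speed=.3)
    p=cc+sx*e; ptp([*p,.22],-2.2)
    m.move_l([*p,.06],max_speed=.15); f0=m.current_force()[2]; z=.04; m.move_l([*p,z],max_speed=.06)
    while z>.02 and m.current_force()[2]-f0<3: z-=.002; m.move_l([*p,z],max_speed=.03)
    print("released at",z,m.current_grip_width())
    m.set_gripper(.85); m.move_l([*p,.22],max_speed=.3); print(m.current_time())
    if m.current_time()>58: break
im,d=m.grab_frame("scene"); cv2.imwrite("pics/s5.png",im[:,:,::-1])
im,d=m.grab_frame("side"); cv2.imwrite("pics/d5.png",im[:,:,::-1])
E
```

```text
b f0 [ 0.42 -0.79  0.  ] lifted [ 0.39 -0.19 -0.24] width 54.7 t 40.1
b weight -0.2388395784786169
released at 0.021999999999999985 0.6432345636554073
46.9917
c f0 [0.16 0.36 0.01] lifted [-0.51  0.24 -0.31] width 54.7 t 51.9917
c weight -0.3134073935283347
released at 0.021999999999999985 0.6416586308051578
59.5917
```

View pics/s5.png

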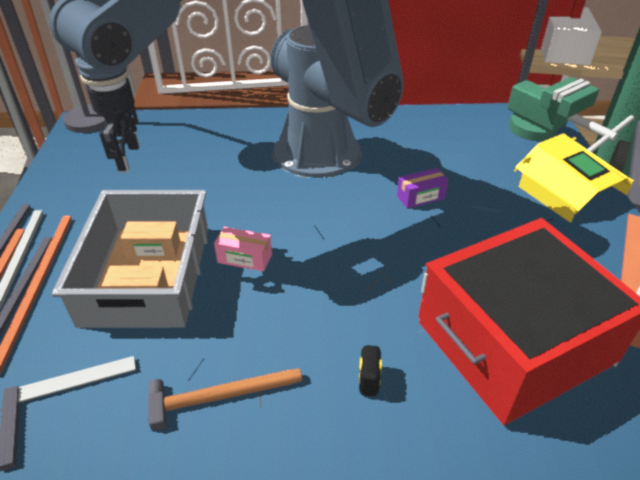

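View pics/d5.png

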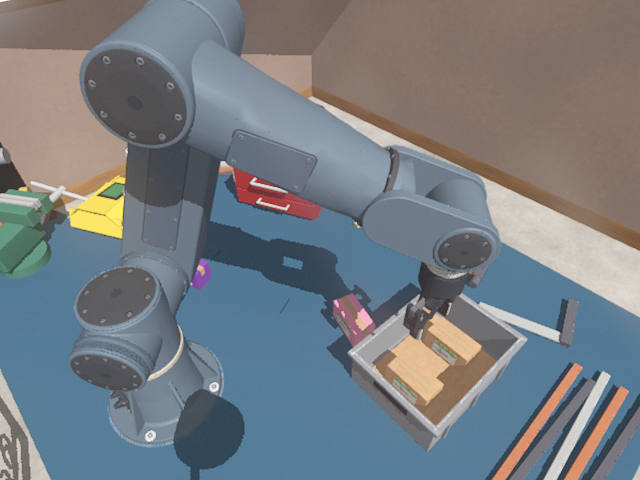

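Both empties lie flat in the crate, at (150,238) and (135,277) in the scene view. The drawer is shut, and the hammer, tape measure and look-alikes haven't moved.

```bash
python3 -c "
from bench import manip as m
print(m.sign_off(), m.current_time())"
```

```text
the job is handed in; nothing more can be done
the job is handed in; nothing more can be done
```

The job is done and handed in at about 60 s of the 72 s allowed.

- **Full carton:** It was the near one; it hefted at about 6.9 N. I lowered it into the drawer until I felt contact, released it, and it stood upright on the drawer floor.
- **Drawer:** It is shut. The last push met a hard stop at 21 N.
- **Empty cartons:** The other two hefted at about 0.2 to 0.3 N. Both were lowered into the crate, and the last pictures show them lying flat inside it. Neither registered contact on the way down, so each was released at the planned floor height and may have dropped a few millimetres.
- **Other items:** The hammer, tape measure and the pink and purple look-alikes look undisturbed in the last pictures.

**Check that disagreed:** The first push on the drawer registered no stop force, although the depth reading put the panel flush with the lower drawer to within about 1 mm. A second try at the bar handle felt nothing either. In the pictures the closed fingertips were about 25 mm higher than the reported tool position, so they had been passing over the handle. I then pushed on the panel above the handle until it stopped.

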